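# Jack up the front of a sewing machine with a toe lifter and hold it there

## Robot

A 6-joint arm with a two-finger parallel gripper is mounted at the origin on the work surface. World frame = base frame: x ahead of the robot, y to its left, z up, the work surface at z = 0. Lengths are in m, angles in degrees, forces in N, time in s.
With the tool pointing down it reaches from about 0.3 to 1 m from the base axis. Payload 5.1 kg.
Tool frame: the origin (TCP) lies midway between the tips of the shut fingers; the grasp point (between the pads) lies 19 mm behind it; z points along the fingers, y is the direction in which the jaws open and shut (so a half turn about z gives the same grasp; the last joint's range is limited). The gripper opens to 95 mm and grips with 3 to 60 N. Pads are 20 mm wide; open, the fingers measure 119 mm over their backs; the gripper's body (75 mm by 180 mm) begins 59 mm behind the grasp point.
Start: joints at [59.897, 7.093, 94.555, -0, 78.352, -4.733], TCP at [0.279, 0.587, 0.215] pointing down, gripper open.
Joint ranges: [-149.61, 149.61], [-58.7, 133.49], [1.44, 155.28], [-77.14, 257.14], [18.33, 153.61], [-166.67, 166.67]. Speed limits (degrees/s): [147.25, 147.25, 180, 180, 180, 180].

## Interface

Orientations are given as a 3x3 rotation matrix whose columns are the frame's x, y, z axes.
In Python, from workcell import arm gives the robot as it stands.
- The arm moves only by the tool send_rows, never from a script. Its arguments are lists of equal length, an entry for each row: "slide": the shift along the tool's x, y, z in m, a list of three; "rot": the turn, a rotation vector about the tool's x, y, z in degrees, a list of three; "fingers": the finger opening in m, from 0 to 0.0951. In form: {"slide": [[x, y, z], ...], "rot": [[ax, ay, az], ...], "fingers": [fingers, ...]}. A call has 1 to 5 rows; each row is the pose to reach, as a shift and turn from the pose commanded when the call began, along the tool's axes at that moment; what a row does not reach only later rows make up. A row lasts 1/10 s, in which the tool goes at most 50 mm and 8.59 degrees, less where a joint would pass 70% of its speed; a pose out of reach is approached as far as the arm can. A call with a gripper value outside its range is refused whole. The fingers move at their own pace and stop on an object; "force" is the grip in N (left out, the last holds). Time passes only in rows, so rows that repeat a pose let the fingers close. It gives the time, the measured TCP pose, the force and the opening at its end, in the units of the state.
- arm.observe(): the state, without advancing time (a new reading comes with each control period).
- arm.snapshot(name): name is "scene" or "top"; returns a dict with "image" (420x560x3 uint8, blue, green, red), "z_map" (420x560 float32, m along the optical axis (not along the pixel's ray), 0 where there is no reading), "camera_matrix" (3x3 intrinsics, pixels), "cam_to_world" (4x4, takes a point from camera to world coordinates). Camera axes: x right, y down, z forward; pixel columns grow to the right and rows downward; lengths in m; the calibration is good to about 2 mm. A picture is of the moment at which its call begins.
- arm.hand_in(): hands the job in, once; it reports no verdict.
The state is a dict: "time": time; "joints": joint angles; "qvel": joint speeds; "joint_torque": joint torques, N m; "tcp_pos": TCP position; "orientation": TCP orientation; "force": force on the tool from outside, world axes, zero at the start; "moment": the same for the moment, N m; "opening": finger opening in m.
Only numpy, scipy, OpenCV 4.12 (cv2) and the standard library are available. Lean on these libraries where they do the work, as an engineer would, in place of code of your own. Each camera call takes 0.05 s, during which the arm holds its last target. There are 200 camera calls.

## Task

The sewing machine's worn front feet are to be changed: take the small toe lifter by its rubber post, set it flat on the table with its saddle squarely under the marked steel lift pad at the machine's front edge, and let go of the post. Then pump its handle down and up until a full stroke raises both front feet visibly clear of the table, and finish while holding the handle right down, because the lifter has no catch and the machine sinks as soon as the handle is released. Do not shove the machine along the table, and leave the thread cone, the tin of new feet and the shears where they are.

Things in the scene. Friction and masses are not known exactly. Their poses are not given: they have to be found in the camera images.
- post (a point): Carrying post of the toe lifter, where to grasp it: a black rubber block, 24 x 24 mm across and 46 mm tall (156 to 202 mm above the lifter's sole), on top of the dark steel column. The point is its centre, 179 mm above the sole. Its x axis points level from the column towards the toe, z up along the column; the handle sticks out on the -x side. Gripped across y (fingers on the +y and -y faces) nothing is in the way.
- lifter: The whole toe lifter, a hand-pumped lifting jack of plain steel, about 0.9 kg, loose on the table. Origin on the column's axis at the underside of the sole; x towards the toe, z up. The 4 mm thick sole plate is 60 mm wide and runs from x = -115 mm (there with a cross foot 100 mm wide) to x = +78 mm, under the toe; the column is 30 mm square, its cap (31 to 34 mm across) ends 156 mm up below the post. The sole goes under the machine together with the toe.
- saddle (a point): Centre of the top of the saddle, the 40 x 40 mm rubber-faced end of the toe plate, which lies low over the sole: 55 mm from the column's axis along the lifter's x, 11.5 mm above the sole when the toe is right down, plus the value of joint toe. The toe's tip is 75 mm from the column's axis.
- toe (a joint): Height of the toe above its lowest position, 0 to 0.028 m. A pawl on 5 mm teeth pushes it up with each full stroke down of the handle; the empty toe keeps its height within 3 mm as the handle comes up, so a stroke gains 5 to 8 mm and the 10 to 15 mm free under the pad takes two or more. Under the machine's weight it sinks with the handle until the feet stand again; the next stroke lifts from there.
- handle (a joint): Pump handle: 0 = up at rest, 0.576 rad (33 degrees) above level, held by a spring; grows as it is pressed, 0.50 rad = on its stop, 4 degrees above level. Its level pin (along the lifter's y) is at x = -29.5 mm, 105 mm above the sole. At the grip it takes 4 to 6 N with the toe empty, 9 to 13 N under the machine's weight. Let go, it springs back up; it must come right up between strokes for the pawl to take the next teeth.
- grip (a point): Middle of the upper face of the handle's black rubber hand grip, the place to press: 125 mm from the handle's pin and 7 mm above the line from the pin along the handle. The grip is 60 mm long (95 to 155 mm from the pin), 26 mm wide and 14 mm thick. The point swings down with the handle; it is about 179 mm above the table when the handle is up and 122 mm when it is right down.
- lift_pad (a point): Centre of the underside of the marked lift pad, a plain steel plate 40 mm deep and 44 mm wide under the machine's front edge, 26 mm above the table, with free space below. 7 mm of it stands out in front of the white face; a small steel triangle on that face and one on top of the bed, pointing to the edge, mark it. Its x axis points level straight into the machine (away from its front), z up.
- machine: White portable sewing machine, about 6.5 kg, loose on four rubber feet. Origin on the table under its middle; x points from its front to its back, y along it from the pillar end towards the needle end, z up. The bed is 180 x 400 mm with its underside 29 mm and its top 92 mm above the table; pillar, arm and head stand on it up to 300 mm high, at least 40 mm back from the bed's front edge. The front edge of the bed is at x = -90 mm, of the lift pad at x = -97 mm.
- foot_near (a point): Underside of the front foot at the needle end (rubber, 26 mm across, 29 mm tall); at height 0 while it stands on the table.
- foot_far (a point): Underside of the front foot at the pillar end, likewise; the two front feet are 336 mm apart and rise together.
- thread_cone: Bystander: red thread cone standing on the table, 60 mm across, 109 mm tall; origin under its middle.
- feet_tin: Bystander: shallow open aluminium tin, 100 x 100 mm and 20 mm high, with four new rubber feet in it that reach 31 mm up; origin under its middle.
- shears: Bystander: tailor's shears lying flat, about 245 mm long; origin under the pivot screw, x towards the tips.
Not all that is in view belongs to the job. Of the things shaped like the lifter, the steel one is meant.

How it is judged (in metres and radians):
On the way:
1. the lifter stands flat on the table with its saddle under the lift pad, let go, the machine still on all its feet (horizontal distance between saddle and lift_pad below 0.012 m and angle between lifter's own z axis and vertical below 0.06 rad and height (world z) of lifter below 0.004 m and contact force between the fingers and lifter below 0.2 N and height (world z) of each of foot_near, foot_far below 0.0012 m), for 0.2 s.
At the end, for the whole second after the job is handed in: Both front feet over 2.5 mm off the table; handle within 0.07 rad of its stop, pressed by the fingers with over 1.5 N; lifter flat, saddle within 12 mm of the lift pad's centre in plan, bearing the machine with over 10 N; robot not touching the machine (height (world z) of each of foot_near, foot_far above 0.0025 m and value of joint handle above 0.43 rad and contact force between the fingers and lifter above 1.5 N and contact force between lifter and machine above 10 N and horizontal distance between saddle and lift_pad below 0.012 m and angle between lifter's own z axis and vertical below 0.06 rad and height (world z) of lifter below 0.004 m and contact force between each of the arm, the fingers and machine below 0.5 N); the arm keeps its last pose, push and grip.
It fails at once if the machine is shoved along the table (its lift pad more than 30 mm from where it was) (distance of lift_pad from where it was at the start of the episode above 0.03 m).
It fails at once if the thread cone is moved more than 20 mm (distance of thread_cone from where it was at the start of the episode above 0.02 m).
It fails at once if the tin of new feet is moved more than 20 mm (distance of feet_tin from where it was at the start of the episode above 0.02 m).
It fails at once if the pair of shears is moved more than 20 mm (distance of shears from where it was at the start of the episode above 0.02 m).
It also fails if it takes over 64 s, if anything falls off the work surface, if the arm or the gripper's body presses on something with over 40 N, if the wrist force passes 120 N, or if a joint passes its speed limit or range.

## Working session

There is one attempt and no reset: what is moved stays moved. The work goes in short steps, Python scripts to look and compute and a tool call to move; the robot and the scene stay as the last step left them, time stands still between calls to the robot, and variables do not carry over. Pictures are saved under pics/ and viewed, about 8 in all and at most 12, crops included, and the job is handed in when it is done.

Besides the shell and the picture viewer there is one more tool, called after ">>>" as a command line: name --argument value ..., lists and objects as JSON in quotes. send_rows: Moves the arm, as the interface text tells. Its arguments: {"type":"object","properties":{"slide":{"type":"array","items":{"type":"array","items":{"type":"number"}}},"rot":{"type":"array","items":{"type":"array","items":{"type":"number"}}},"fingers":{"type":"array","items":{"type":"number"}},"force":{"type":"number"}},"required":["slide","rot","fingers"]}

```bash
mkdir -p pics; cat > h.py <<'E'
import numpy as np,cv2
from workcell import arm
def snap(n,tag):
    s=arm.snapshot(n); np.savez(f'{tag}.npz',**s); cv2.imwrite(f'pics/{tag}.png',s['image']); return s
def world(s):
    z=s['z_map'];K=s['camera_matrix'];T=s['cam_to_world']
    v,u=np.mgrid[:z.shape[0],:z.shape[1]]
    P=np.stack([(u-K[0,2])/K[0,0]*z,(v-K[1,2])/K[1,1]*z,z],-1)@T[:3,:3].T+T[:3,3]
    P[z==0]=np.nan; return P
E
python3 - <<'E'
from h import *
for n in('scene','top'):
    s=snap(n,n+'0');print(s['camera_matrix'],s['cam_to_world'])
a=cv2.imread('pics/scene0.png');b=cv2.imread('pics/top0.png')
print(arm.observe())
E
```

```text
[[500.16537792   0.         281.80815077]
 [  0.         500.16537792 208.94134309]
 [  0.           0.           1.        ]] [[ 0.32090409  0.75755798 -0.56844215  1.15561857]
 [ 0.94710297 -0.25925341  0.18916565 -0.28816499]
 [-0.00406662 -0.59907727 -0.80068089  1.02794379]
 [ 0.          0.          0.          1.        ]]
[[407.22517253   0.         274.30789685]
 [  0.         407.22517253 203.56021754]
 [  0.           0.           1.        ]] [[ 0.02028004 -0.98337906  0.18042821  0.35392347]
 [-0.99976656 -0.02129166 -0.00367164 -0.08028492]
 [ 0.00745223 -0.18031163 -0.9835813   1.09888211]
 [ 0.          0.          0.          1.        ]]
{'time': 0.1, 'joints': array([ 5.98972305e+01,  7.13057283e+00,  9.46250425e+01,  9.80237133e-04,
        7.83534293e+01, -4.73511047e+00]), 'qvel': array([ 0.01266686, -0.06130841, -0.12653192,  0.00960672,  0.0366679 ,
       -0.1047204 ]), 'joint_torque': array([-3.99487508e-04, -4.18878043e+01, -3.61098754e+01,  7.77151622e-02,
        4.61560290e-02, -8.43924909e-05]), 'tcp_pos': array([0.2782312 , 0.58679846, 0.21351333]), 'orientation': array([[-9.03575693e-01,  4.28427388e-01, -9.69044237e-04],
       [ 4.28428449e-01,  9.03574225e-01, -1.63809429e-03],
       [ 1.73798937e-04, -1.89530830e-03, -9.99998189e-01]]), 'force': array([-0.18482309,  0.09905913, -0.93902679]), 'moment': array([-3.88083857e-02, -7.48138920e-03,  3.99834782e-05]), 'opening': 0.09510878834818351}
```

View pics/scene0.png

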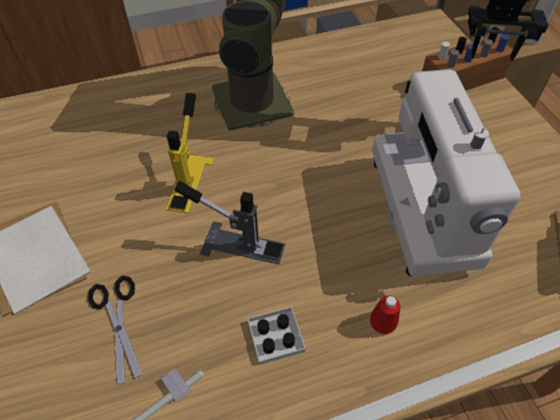

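View pics/top0.png

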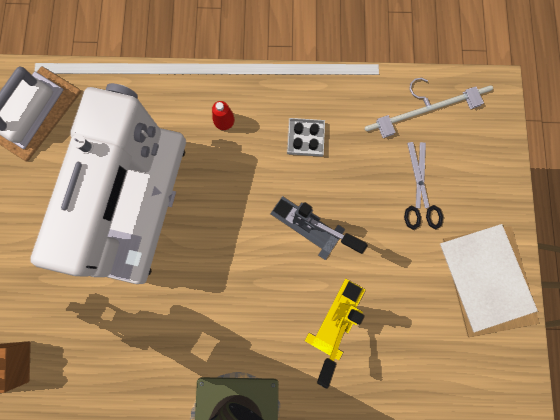

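The steel lifter is at scene (245,235) / top (310,220). The yellow look-alike is at scene (185,170) / top (340,320). The machine front faces image right in the top view, with the mark triangles near (155,190) and (170,195). I choose the steel one and check it in a close crop.

```bash
python3 - <<'E'
from h import *
a=cv2.imread('pics/scene0.png');b=cv2.imread('pics/top0.png')
r=lambda im,x,y,w,h:cv2.resize(im[y:y+h,x:x+w],(400,300),interpolation=cv2.INTER_CUBIC)
cv2.imwrite('pics/crop0.png',np.vstack([np.hstack([r(a,170,170,140,105),r(b,260,180,120,90)]),np.hstack([r(a,365,130,160,120),r(b,100,130,120,90)])]))
for n in('scene0','top0'):
    s=dict(np.load(n+'.npz'));P=world(s);z=P[...,2]
    x,y=P[...,0],P[...,1]
    t=(abs(z)<.01);print(n,'table',np.nanmedian(z[t]))
    # lifter region from top picture
    if n=='top0':
        c=P[215,310];print('c',c)
    m=(np.hypot(x-.33,y+.14)<.25)&(z>.19)&(z<.215)
    g=s['image'].max(-1)<70
    for nm,mm in(('post',m),):
        nl,lab,st,cen=cv2.connectedComponentsWithStats(mm.astype(np.uint8))
        for i in range(1,nl):
            if st[i,4]>8:
                q=P[lab==i];print(nm,st[i],cen[i],np.nanmean(q,0),np.nanmin(q,0),np.nanmax(q,0))
    m=(z>.08)&(z<.098)&(y>.1)
    q=P[m];print('bed',len(q),np.nanmedian(q[:,2]))
E
```

```text
scene0 table -0.0006918528798587342
post [185  92  10   4  20] [188.65  93.2 ] [ 0.1397     -0.19617905  0.19184637] [ 0.13172665 -0.20548615  0.19012554] [ 0.14727056 -0.18313833  0.19530557]
post [166 130  13  11 101] [171.9009901 134.6039604] [ 0.27886695 -0.26531163  0.1988074 ] [ 0.26309225 -0.2798201   0.19021858] [ 0.29144969 -0.25107138  0.20386371]
post [175 181   8  10  33] [178.51515152 184.66666667] [ 0.42730041 -0.28147929  0.19195819] [ 0.41682346 -0.29001534  0.19004688] [ 0.44121007 -0.27276474  0.19650109]
post [240 191  13  14 128] [245.84375  197.109375] [ 0.51268846 -0.15397001  0.19854141] [ 0.49617998 -0.16749209  0.19015196] [ 0.52542463 -0.13894964  0.20562963]
bed 5762 0.09085656233911882
top0 table 0.0004076825958591046
c [ 0.51014295 -0.17315562  0.10041371]
post [299 202  14  14 116] [305.31896552 208.47413793] [ 0.50895004 -0.15324738  0.20104664] [ 0.49545389 -0.16831512  0.19104413] [ 0.52380479 -0.1393109   0.20567458]
post [357 242  11  11  60] [362.1        247.08333333] [ 0.42608125 -0.28078625  0.19249601] [ 0.41502412 -0.29202014  0.1900059 ] [ 0.43758469 -0.26988193  0.19536739]
post [350 310  14  15 133] [356.87218045 316.88721805] [ 0.27641806 -0.26493222  0.20105032] [ 0.26176614 -0.27873902  0.19055816] [ 0.29022607 -0.2521978   0.20567681]
post [318 377  12  11  63] [323.49206349 382.73015873] [ 0.14076894 -0.19445459  0.19259577] [ 0.13214706 -0.20619319  0.19004004] [ 0.15184514 -0.18284341  0.19560236]
bed 6371 0.09177494636785721
```

View pics/crop0.png

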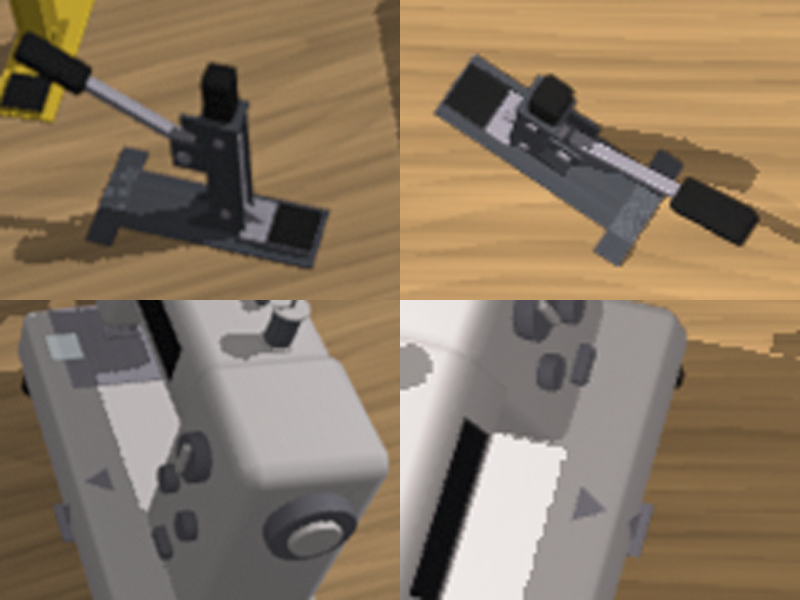

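The crop shows the steel lifter's black post and its saddle at top px (283,208). The pad sticks out at top px (172,199), and the bed triangle is at (157,191).

```bash
cat >> h.py <<'E'
def ray(s,u,v,h):
    K=s['camera_matrix'];T=s['cam_to_world'];d=T[:3,:3]@[(u-K[0,2])/K[0,0],(v-K[1,2])/K[1,1],1.]
    return T[:3,3]+d*(h-T[2,3])/d[2]
E
python3 - <<'E'
from h import *
T=dict(np.load('top0.npz'));S=dict(np.load('scene0.npz'))
PT,PS=world(T),world(S)
def comp(s,box,mask,h):
    x,y,w,hh=box;m=np.zeros(mask.shape,np.uint8);m[y:y+hh,x:x+w]=mask[y:y+hh,x:x+w]
    nl,lab,st,c=cv2.connectedComponentsWithStats(m);i=1+np.argmax(st[1:,4])
    (cx,cy),sz,an=cv2.minAreaRect(np.argwhere(lab==i)[:,::-1].astype(np.float32))
    w=ray(s,*c[i],h); print('n',st[i,4],'cen',c[i],'rect',(cx,cy),sz,'->',ray(s,cx,cy,h).round(4),w.round(4)); return ray(s,cx,cy,h)
for s,P,bs,bp in((T,PT,(268,192,30,30),(295,195,22,25)),(S,PS,(255,230,35,35),(235,188,20,20))):
    dk=(s['image'].max(-1)<45)
    a=comp(s,bs,dk&(P[...,2]<.03),.0115)
    b=comp(s,bp,(P[...,2]>.197),.202)
    d=(a-b)[:2];print('saddle-post',np.hypot(*d),np.degrees(np.arctan2(d[1],d[0])))
for n,P in(('T',PT),('S',PS)):
    x,y,z=P[...,0],P[...,1],P[...,2]
    m=(z>.0)&(z<.012)&(np.hypot(x-.51,y+.16)<.16)
    m&=( (T if n=='T' else S)['image'].astype(int)[...,2]-(T if n=='T' else S)['image'][...,0]<12)
    q=P[m][:,:2];r=cv2.minAreaRect((q*1000).astype(np.float32));print(n,'sole',len(q),r)
    # bed front edge: max along front dir
    m=(z>.086)&(z<.097)&(y>.08); q=P[m][:,:2]
    r=cv2.minAreaRect((q*1000).astype(np.float32));print(n,'bed',r,cv2.boxPoints(r).round(0).tolist())
for u,v in((172,197),(172,199),(171,201),(170,199),(173,195),(174,197)): print(u,v,PT[v,u].round(4),T['image'][v,u])
print('tri',ray(T,156.5,191.5,.092),ray(T,160.5,192.5,.092))
E
```

```text
n 182 cen [282.6978022  208.25824176] rect (282.7691955566406, 208.3461456298828) (13.312806129455566, 13.590154647827148) -> [ 0.5407 -0.1075  0.0115] [ 0.5409 -0.1073  0.0115]
n 108 cen [305.43518519 208.16666667] rect (305.5384521484375, 208.19229125976562) (10.53930377960205, 10.261953353881836) -> [ 0.5094 -0.1537  0.202 ] [ 0.5095 -0.1534  0.202 ]
saddle-post 0.055730490219282953 55.86026590313184
n 216 cen [272.7962963  249.06018519] rect (272.8823547363281, 248.9706268310547) (15.764815330505371, 14.067066192626953) -> [ 0.5405 -0.1067  0.0115] [ 0.5406 -0.1069  0.0115]
n 96 cen [245.53125    196.02083333] rect (245.48277282714844, 196.29310607910156) (10.39893913269043, 10.584633827209473) -> [ 0.513  -0.1546  0.202 ] [ 0.5124 -0.1543  0.202 ]
saddle-post 0.05526384594576589 60.24175592005359
T sole 932 ((499.6104431152344, -169.19717407226562), (190.58438110351562, 98.91607666015625), 57.0805549621582)
T bed ((455.14801025390625, 399.0943908691406), (538.3468017578125, 767.09375), 82.04530334472656) [[38.0, 186.0], [798.0, 79.0], [872.0, 613.0], [113.0, 719.0]]
S sole 1200 ((502.303466796875, -169.4661102294922), (190.46786499023438, 98.16534423828125), 56.48771286010742)
S bed ((406.1028747558594, 392.0733947753906), (317.1944274902344, 1002.1408081054688), 53.00477600097656) [[-90.0, 567.0], [711.0, -36.0], [902.0, 217.0], [101.0, 820.0]]
172 197 [0.5621 0.1896 0.0289] [113 106 111]
172 199 [0.5566 0.1892 0.0292] [111 104 108]
171 201 [0.5513 0.1917 0.0283] [113 105 110]
170 199 [0.5541 0.1913 0.0416] [94 88 91]
173 195 [0.5673 0.1869 0.0305] [113 105 110]
174 197 [0.5618 0.1837 0.0312] [ 84  92 105]
tri [0.56311059 0.21363189 0.092     ] [0.56075714 0.20338568 0.092     ]
```

```bash
python3 - <<'E'
from h import *
T=dict(np.load('top0.npz'));S=dict(np.load('scene0.npz'))
for n,s in(('T',T),('S',S)):
    P=world(s);x,y,z=P[...,0],P[...,1],P[...,2]
    m=(z>.084)&(z<.1)&(x>.42)&(x<.72)&(y>.12)&(y<.42)
    q=P[m]; th=np.radians(76)
    for it in range(4):
        e=np.array([np.cos(th),np.sin(th)]);f=np.array([-e[1],e[0]])
        a=q[:,:2]@e;b=q[:,:2]@f; bins=np.round(b/.006).astype(int);pts=[]
        for k in np.unique(bins):
            i=np.where(bins==k)[0]
            if len(i)>5: pts.append(q[i[np.argmin(a[i])],:2])
        pts=np.array(pts);aa=pts@e;pts=pts[abs(aa-np.median(aa))<.02].astype(np.float32)
        vx,vy,x0,y0=cv2.fitLine(pts,cv2.DIST_HUBER,0,.001,.001).ravel()
        if vx<0:vx,vy=-vx,-vy
        th=np.arctan2(vx,-vy)
    e=np.array([np.cos(th),np.sin(th)]);print(n,'yaw',np.degrees(th),'edge a',np.array([x0,y0])@e,'resid',np.std(pts@e),len(pts))
    # b range of bed, pad points
    f=np.array([-e[1],e[0]]);print('bed b range',np.percentile(q[:,:2]@f,[.5,99.5]))
    pm=(z>.02)&(z<.036)&(x>.5)&(x<.62)&(y>.165)&(y<.215)
    g=s['image'].astype(int);pm&=(abs(g[...,2]-g[...,0])<10)
    p=P[pm];print('pad',len(p),'a',np.percentile(p[:,:2]@e,[3,50,97]),'b',np.percentile(p[:,:2]@f,[2,50,98]),np.median(p[:,2]))
    # triangle on bed: dark pixels
    gm=g.mean(-1);tm=m&(gm<125);
    if n=='T': tm[:180]=0;tm[205:]=0;tm[:,:148]=0;tm[:,166:]=0;
    else: tm[:]=tm;tm[:185]=0;tm[210:]=0;tm[:,395:]=tm[:,395:];tm[:,:396]=0;tm[:,412:]=0
    p=P[tm];print('tri',len(p),np.mean(p,0),'b',np.mean(p[:,:2]@f))
E
```

```text
T yaw 77.946754 edge a 0.30531237 resid 0.0017727923 52
bed b range [-0.66211374 -0.35650995]
pad 53 a [0.29797367 0.30220724 0.30789511] b [-0.52654229 -0.50507049 -0.4856439 ] 0.028834200070239513
tri 46 [0.56378725 0.21589521 0.09229247] b -0.5062746366808277
S yaw 77.777664 edge a 0.30728507 resid 0.0022446595 52
bed b range [-0.66434785 -0.3472115 ]
pad 54 a [0.2997793  0.30387788 0.30871777] b [-0.52572219 -0.50990605 -0.48718436] 0.028150129734828278
tri 393 [0.55014175 0.21885687 0.0906275 ] b -0.4913386596231188
```

>>> send_rows --slide '[[0, 0, -0.04], [0, 0, -0.08], [0, 0, -0.12], [0, 0, -0.16], [0, 0, -0.2]]' --rot '[[0, 0, 0], [0, 0, 0], [0, 0, 0], [0, 0, 0], [0, 0, 0]]' --fingers '[0.095, 0.095, 0.095, 0.095, 0.095]' --force 45

```text
time: 0.6
tcp_pos: [0.2783, 0.587, 0.4156]
orientation: [[-0.904, 0.428, -0.0], [0.428, 0.904, -0.001], [0.0, -0.001, -1.0]]
force: [0.5, 0.0, 0.0]
opening: 0.0952
```

>>> send_rows --slide '[[-0.026, -0.028, 0], [-0.053, -0.057, 0], [-0.079, -0.085, 0], [-0.106, -0.114, 0], [-0.132, -0.142, 0]]' --rot '[[0, 0, 0], [0, 0, 0], [0, 0, 0], [0, 0, 0], [0, 0, 0]]' --fingers '[0.095, 0.095, 0.095, 0.095, 0.095]'

```text
time: 1.1
tcp_pos: [0.337, 0.4008, 0.4141]
orientation: [[-0.904, 0.428, -0.0], [0.428, 0.904, -0.001], [0.0, -0.001, -1.0]]
force: [0.2, 0.1, 0.2]
opening: 0.0948
```

>>> send_rows --slide '[[-0.026, -0.028, 0], [-0.053, -0.057, 0], [-0.079, -0.085, 0], [-0.106, -0.114, 0], [-0.132, -0.142, 0]]' --rot '[[0, 0, 0], [0, 0, 0], [0, 0, 0], [0, 0, 0], [0, 0, 0]]' --fingers '[0.095, 0.095, 0.095, 0.095, 0.095]'

```text
time: 1.6
tcp_pos: [0.3954, 0.216, 0.4142]
orientation: [[-0.904, 0.428, -0.0], [0.428, 0.904, -0.0], [0.0, -0.0, -1.0]]
force: [-0.3, 0.4, -0.1]
opening: 0.0954
```

>>> send_rows --slide '[[-0.026, -0.028, 0], [-0.053, -0.057, 0], [-0.079, -0.085, 0], [-0.106, -0.114, 0], [-0.132, -0.142, 0]]' --rot '[[0, 0, 0], [0, 0, 0], [0, 0, 0], [0, 0, 0], [0, 0, 0]]' --fingers '[0.095, 0.095, 0.095, 0.095, 0.095]'

```text
time: 2.1
tcp_pos: [0.4538, 0.0311, 0.4142]
orientation: [[-0.903, 0.429, -0.0], [0.429, 0.903, 0.0], [0.0, -0.0, -1.0]]
force: [-1.1, -0.3, -0.0]
opening: 0.0948
```

>>> send_rows --slide '[[-0.026, -0.028, 0], [-0.053, -0.057, 0], [-0.079, -0.085, 0], [-0.106, -0.114, 0], [-0.132, -0.142, 0]]' --rot '[[0, 0, 6], [0, 0, 13], [0, 0, 20], [0, 0, 27], [0, 0, 33]]' --fingers '[0.095, 0.095, 0.095, 0.095, 0.095]'

```text
time: 2.6
tcp_pos: [0.5123, -0.1538, 0.4141]
orientation: [[-0.52, 0.854, -0.001], [0.854, 0.52, 0.0], [0.001, -0.0, -1.0]]
force: [0.2, -0.2, 0.1]
opening: 0.0953
```

>>> send_rows --slide '[[0, 0, 0], [0, 0, 0], [0, 0, 0], [0, 0, 0], [0, 0, 0]]' --rot '[[0, 0, 6], [0, 0, 13], [0, 0, 20], [0, 0, 27], [0, 0, 33]]' --fingers '[0.095, 0.095, 0.095, 0.095, 0.095]'

```text
time: 3.1
tcp_pos: [0.5121, -0.1522, 0.414]
orientation: [[0.029, 1.0, -0.001], [1.0, -0.029, 0.0], [0.0, -0.001, -1.0]]
force: [0.7, -0.8, 0.5]
opening: 0.0954
```

>>> send_rows --slide '[[0, 0, 0.02], [0, 0, 0.04], [0, 0, 0.07], [0, 0, 0.1], [0, 0, 0.12]]' --rot '[[0, 0, 6], [0, 0, 13], [0, 0, 20], [0, 0, 27], [0, 0, 31.6]]' --fingers '[0.095, 0.095, 0.095, 0.095, 0.095]'

```text
time: 3.6
tcp_pos: [0.5112, -0.1517, 0.2914]
orientation: [[0.548, 0.837, -0.003], [0.837, -0.548, 0.001], [-0.001, -0.004, -1.0]]
force: [-1.2, 0.3, -0.2]
opening: 0.0949
```

```bash
python3 - <<'E'
from h import *
o=arm.observe();print(o['time'],o['tcp_pos'],o['orientation'].round(4),o['joints'].round(1))
E
```

```text
3.6 [ 0.51119587 -0.15173049  0.29143925] [[ 5.476e-01  8.368e-01 -3.400e-03]
 [ 8.368e-01 -5.476e-01  1.400e-03]
 [-7.000e-04 -3.700e-03 -1.000e+00]] [-22.3  -9.8 103.8   0.   86.2  10.9]
```

>>> send_rows --slide '[[-0.001, 0.001, 0.03], [-0.0015, 0.001, 0.06], [-0.0015, 0.001, 0.09], [-0.0015, 0.001, 0.115], [-0.0015, 0.001, 0.127]]' --rot '[[0, 0, 0], [0, 0, 0], [0, 0, 0], [0, 0, 0], [0, 0, 0]]' --fingers '[0.095, 0.095, 0.095, 0.095, 0.095]'

```text
time: 4.1
tcp_pos: [0.5104, -0.1532, 0.1641]
orientation: [[0.544, 0.839, -0.005], [0.839, -0.544, 0.002], [-0.001, -0.005, -1.0]]
force: [-0.4, -0.3, -1.0]
opening: 0.0953
```

```bash
python3 - <<'E'
from h import *
s=snap('top','top1');t=snap('scene','scene1');o=arm.observe();print(o['tcp_pos'],o['orientation'].round(4))
a=s['image'][140:290,210:410];b=t['image'][110:260,150:350]
cv2.imwrite('pics/c1.png',np.hstack([cv2.resize(i,(400,300)) for i in(a,b)]))
E
```

```text
[ 0.51085656 -0.15340309  0.16528203] [[ 5.442e-01  8.389e-01 -4.200e-03]
 [ 8.389e-01 -5.442e-01  1.700e-03]
 [-9.000e-04 -4.500e-03 -1.000e+00]]
```

View pics/c1.png

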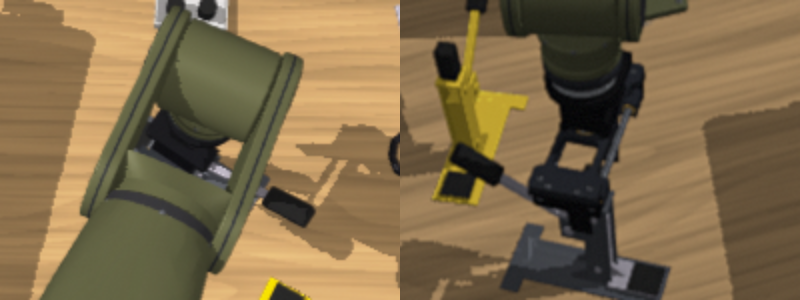

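The picture shows the fingers straddling the steel lifter's post (right half, about px (575,205)), and nothing else is touched. I close on the post and lift a little.

>>> send_rows --slide '[[0, 0, 0], [0, 0, 0], [0, 0, 0], [0, 0, 0], [0, 0, 0]]' --rot '[[0, 0, 0], [0, 0, 0], [0, 0, 0], [0, 0, 0], [0, 0, 0]]' --fingers '[0.015, 0.015, 0.015, 0.015, 0.015]' --force 45

```text
time: 4.7
tcp_pos: [0.5125, -0.1541, 0.1683]
orientation: [[0.544, 0.839, 0.001], [0.839, -0.544, -0.0], [0.0, 0.001, -1.0]]
force: [-0.2, 0.4, 0.1]
opening: 0.0604
```

>>> send_rows --slide '[[0, 0, 0], [0, 0, 0], [0, 0, 0], [0, 0, 0], [0, 0, 0]]' --rot '[[0, 0, 0], [0, 0, 0], [0, 0, 0], [0, 0, 0], [0, 0, 0]]' --fingers '[0.015, 0.015, 0.015, 0.015, 0.015]'

```text
time: 5.2
tcp_pos: [0.5118, -0.1536, 0.1673]
orientation: [[0.544, 0.839, -0.001], [0.839, -0.544, 0.001], [0.0, -0.002, -1.0]]
force: [-2.9, 1.2, 1.8]
opening: 0.0237
```

>>> send_rows --slide '[[0, 0, -0.004], [0, 0, -0.01], [0, 0, -0.016], [0, 0, -0.02], [0, 0, -0.02]]' --rot '[[0, 0, 0], [0, 0, 0], [0, 0, 0], [0, 0, 0], [0, 0, 0]]' --fingers '[0.015, 0.015, 0.015, 0.015, 0.015]'

```text
time: 5.7
tcp_pos: [0.5127, -0.1541, 0.1885]
orientation: [[0.544, 0.839, 0.001], [0.839, -0.544, -0.001], [0.0, 0.002, -1.0]]
force: [-0.4, -0.4, -7.9]
opening: 0.0241
```

```bash
python3 - <<'E'
from h import *
o=arm.observe();print(o['tcp_pos'],o['orientation'].round(4),o['force'],o['opening'])
R=o['orientation'];e=np.array([np.cos(np.radians(77.8)),np.sin(np.radians(77.8))])
pre=0.195*e-0.506*np.array([-e[1],e[0]]);print('pre',pre)
d=np.append(pre,0.0)-np.append(o['tcp_pos'][:2],0);print('slide',R.T@d)
E
```

```text
[ 0.51271868 -0.15414149  0.18847501] [[ 5.442e-01  8.389e-01  1.500e-03]
 [ 8.389e-01 -5.442e-01 -6.000e-04]
 [ 3.000e-04  1.500e-03 -1.000e+00]] [-0.43951927 -0.37982009 -7.90214101] 0.024116095954777206
pre [0.53578078 0.08366575]
slide [ 2.12055584e-01 -1.10075273e-01 -9.87045120e-05]
```

>>> send_rows --slide '[[0.015, -0.008, 0], [0.037, -0.019, 0], [0.06, -0.031, 0], [0.083, -0.043, 0], [0.106, -0.055, 0]]' --rot '[[0, 0, 0], [0, 0, 0], [0, 0, 0], [0, 0, 0], [0, 0, 0]]' --fingers '[0.015, 0.015, 0.015, 0.015, 0.015]'

```text
time: 6.2
tcp_pos: [0.5237, -0.0341, 0.1874]
orientation: [[0.544, 0.839, -0.0], [0.839, -0.544, 0.0], [-0.0, -0.0, -1.0]]
force: [0.1, -0.4, -9.0]
opening: 0.024
```

>>> send_rows --slide '[[0.023, -0.012, 0], [0.046, -0.024, 0], [0.07, -0.037, 0], [0.093, -0.049, 0], [0.106, -0.055, 0]]' --rot '[[0, 0, -4], [0, 0, -8], [0, 0, -13], [0, 0, -18], [0, 0, -20.8]]' --fingers '[0.015, 0.015, 0.015, 0.015, 0.015]'

```text
time: 6.7
tcp_pos: [0.5352, 0.0856, 0.1874]
orientation: [[0.207, 0.978, -0.0], [0.978, -0.207, 0.001], [0.001, -0.0, -1.0]]
force: [0.7, -0.4, -9.1]
opening: 0.0235
```

>>> send_rows --slide '[[0, 0, 0], [0, 0, 0], [0, 0, 0]]' --rot '[[0, 0, 0], [0, 0, 0], [0, 0, 0]]' --fingers '[0.015, 0.015, 0.015]'

```text
time: 7.0
tcp_pos: [0.5353, 0.0828, 0.1875]
orientation: [[0.212, 0.977, -0.0], [0.977, -0.212, -0.001], [-0.001, -0.0, -1.0]]
force: [-0.2, 0.2, -9.5]
opening: 0.024
```

```bash
python3 - <<'E'
from h import *
o=arm.observe();print(o['time'],o['tcp_pos'],o['orientation'].round(4),o['force'],o['opening'])
s=snap('top','top2');t=snap('scene','scene2');o=arm.observe();print(o['tcp_pos'])
a=s['image'][110:260,120:320];b=t['image'][130:280,260:460]
cv2.imwrite('pics/c2.png',np.hstack([cv2.resize(i,(400,300),interpolation=cv2.INTER_CUBIC) for i in(a,b)]))
for s in(s,t):
    P=world(s);x,y,z=np.moveaxis(P,-1,0);a=x*.2113+y*.9774;b=-x*.9774+y*.2113
    dk=(s['image'].max(-1)<45)&(z>.0)&(z<.045)&(a>.19)&(a<.285)&(abs(b+.506)<.05)
    q=P[dk];print(len(q),'saddle',np.median(q,0),'a',np.percentile(a[dk],[3,50,97]),'b',np.percentile(b[dk],[3,50,97]))
E
```

```text
7.0 [0.5352841  0.08275663 0.18752231] [[ 2.123e-01  9.772e-01 -3.000e-04]
 [ 9.772e-01 -2.123e-01 -8.000e-04]
 [-9.000e-04 -2.000e-04 -1.000e+00]] [-0.15232911  0.22623736 -9.45583231] 0.02401960896701842
[0.53532388 0.08273965 0.18757555]
  return _methods._mean(a, axis=axis, dtype=dtype,
  ret = um.true_divide(
Traceback (most recent call last):
IndexError: index -1 is out of bounds for axis 0 with size 0
```

View pics/c2.png

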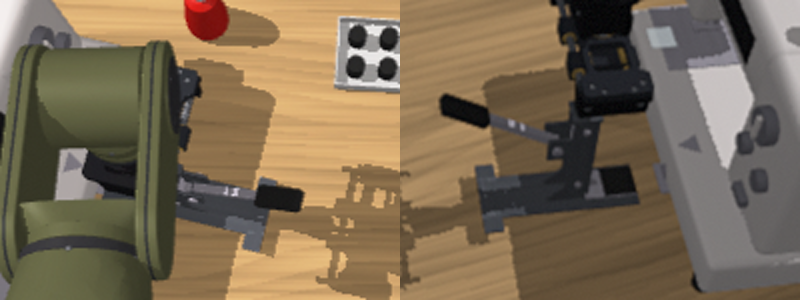

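The scene crop shows the lifter held upright, its saddle at scene px (370,220) just short of the pad at about (390,219). The top view is hidden by the arm.

```bash
cat > m.py <<'E'
from h import *
def saddle(t,box,lift):
    x,y,w,h=box;dk=t['image'].max(-1)<45
    P=world(t);dk&=(P[...,2]<.05);m=np.zeros(dk.shape,np.uint8);m[y:y+h,x:x+w]=dk[y:y+h,x:x+w]
    nl,lab,st,c=cv2.connectedComponentsWithStats(m);i=1+np.argmax(st[1:,4])
    q=P[lab==i];r=cv2.minAreaRect((q[:,:2]*1000).astype(np.float32))
    p=ray(t,*c[i],.0115+lift);e=np.array([.2113,.9774]);f=np.array([-e[1],e[0]])
    print('n',st[i],'px',c[i],'z',np.median(q[:,2]),'p',p,'a',p[:2]@e,'b',p[:2]@f,'rect',r,'medab',np.median(q[:,:2]@e),np.median(q[:,:2]@f))
E
python3 - <<'E'
from m import *
t=dict(np.load('scene2.npz'));saddle(t,(355,205,30,30),.02)
s=dict(np.load('top2.npz'))
P=world(t);x,y,z=np.moveaxis(P,-1,0);a=x*.2113+y*.9774;b=-x*.9774+y*.2113
g=t['image'].astype(int)
m=(z<.05)&(a>.15)&(a<.285)&(abs(b+.506)<.06)&(z>.012)&(abs(g[...,2]-g[...,0])<25)
print('sole b',np.percentile(b[m],[2,98]),'a',np.percentile(a[m],[2,98]),np.median(z[m]))
pm=(z>.02)&(z<.036)&(a>.29)&(a<.315)&(abs(b+.506)<.04)&(abs(g[...,2]-g[...,0])<10);print('pad',np.percentile(a[pm],[3,97]),np.percentile(b[pm],[2,98]))
E
```

```text
n [359 213  19  15 211] px [368.24170616 219.65402844] z 0.03309334907507999 p [0.54767762 0.13684162 0.0315    ] a 0.24947328460037518 b -0.5063854685438439 rect ((548.2330322265625, 136.1493682861328), (38.25710678100586, 42.41820526123047), 79.26864624023438) medab 0.24939303048152633 -0.5074590098790066
sole b [-0.5363406  -0.48124667] a [0.15238647 0.26740962] 0.029186181796185984
pad [0.29967318 0.30857074] [-0.52639727 -0.48662262]
```

>>> send_rows --slide '[[0, 0, 0.005], [0, 0, 0.01], [0, 0, 0.014], [0, 0, 0.015], [0, 0, 0.015]]' --rot '[[0, 0, 0], [0, 0, 0], [0, 0, 0], [0, 0, 0], [0, 0, 0]]' --fingers '[0.015, 0.015, 0.015, 0.015, 0.015]'

```text
time: 7.6
tcp_pos: [0.5351, 0.0837, 0.1721]
orientation: [[0.211, 0.978, -0.001], [0.978, -0.211, -0.0], [-0.0, -0.001, -1.0]]
force: [0.1, 0.3, -9.0]
opening: 0.0238
```

>>> send_rows --slide '[[0.007, 0, 0], [0.014, 0, 0], [0.022, 0, 0], [0.03, 0, 0], [0.038, 0, 0]]' --rot '[[0, 0, 0], [0, 0, 0], [0, 0, 0], [0, 0, 0], [0, 0, 0]]' --fingers '[0.015, 0.015, 0.015, 0.015, 0.015]'

```text
time: 8.1
tcp_pos: [0.5435, 0.1218, 0.1727]
orientation: [[0.21, 0.978, 0.0], [0.978, -0.21, 0.0], [0.0, 0.0, -1.0]]
force: [-0.4, 0.3, -7.7]
opening: 0.0237
```

>>> send_rows --slide '[[0.008, 0, 0], [0.016, 0, 0], [0.024, 0, 0], [0.03, 0, 0], [0.0315, 0, 0]]' --rot '[[0, 0, 0], [0, 0, 0], [0, 0, 0], [0, 0, 0], [0, 0, 0]]' --fingers '[0.015, 0.015, 0.015, 0.015, 0.015]'

```text
time: 8.6
tcp_pos: [0.5501, 0.1524, 0.1726]
orientation: [[0.21, 0.978, 0.0], [0.978, -0.21, 0.0], [0.0, -0.0, -1.0]]
force: [0.3, 0.0, -9.1]
opening: 0.0237
```

>>> send_rows --slide '[[0, 0, 0], [0, 0, 0.001], [0, 0, 0.002], [0, 0, 0.003], [0, 0, 0.004]]' --rot '[[0, 0, 0], [0, 0, 0], [0, 0, 0], [0, 0, 0], [0, 0, 0]]' --fingers '[0.015, 0.015, 0.015, 0.015, 0.015]'

```text
time: 9.1
tcp_pos: [0.5499, 0.1515, 0.1685]
orientation: [[0.211, 0.977, -0.0], [0.977, -0.211, -0.0], [-0.0, -0.0, -1.0]]
force: [-0.1, -0.1, -8.5]
opening: 0.024
```

>>> send_rows --slide '[[0, 0, 0.001], [0, 0, 0.0015], [0, 0, 0.002], [0, 0, 0.002]]' --rot '[[0, 0, 0], [0, 0, 0], [0, 0, 0], [0, 0, 0]]' --fingers '[0.015, 0.015, 0.015, 0.015]'

```text
time: 9.5
tcp_pos: [0.5502, 0.1519, 0.1677]
orientation: [[0.211, 0.977, 0.001], [0.977, -0.211, 0.0], [0.0, 0.001, -1.0]]
force: [-1.4, 1.0, -2.0]
opening: 0.0242
```

```bash
python3 - <<'E'
from m import *
o=arm.observe();p=o['tcp_pos'];print(o['time'],p,o['orientation'].round(4),o['force'],'a',p[0]*.2113+p[1]*.9774,'b',-p[0]*.9774+p[1]*.2113)
t=snap('scene','scene3')
b=t['image'][130:280,260:460];cv2.imwrite('pics/c3.png',cv2.resize(b,(800,600),interpolation=cv2.INTER_CUBIC))
E
```

```text
9.5 [0.55023799 0.15185157 0.16771752] [[ 2.110e-01  9.775e-01  7.000e-04]
 [ 9.775e-01 -2.110e-01  2.000e-04]
 [ 3.000e-04  6.000e-04 -1.000e+00]] [-1.35626891  1.04554261 -1.9622594 ] a 0.2646850143616457 b -0.5057163736817857
```

View pics/c3.png

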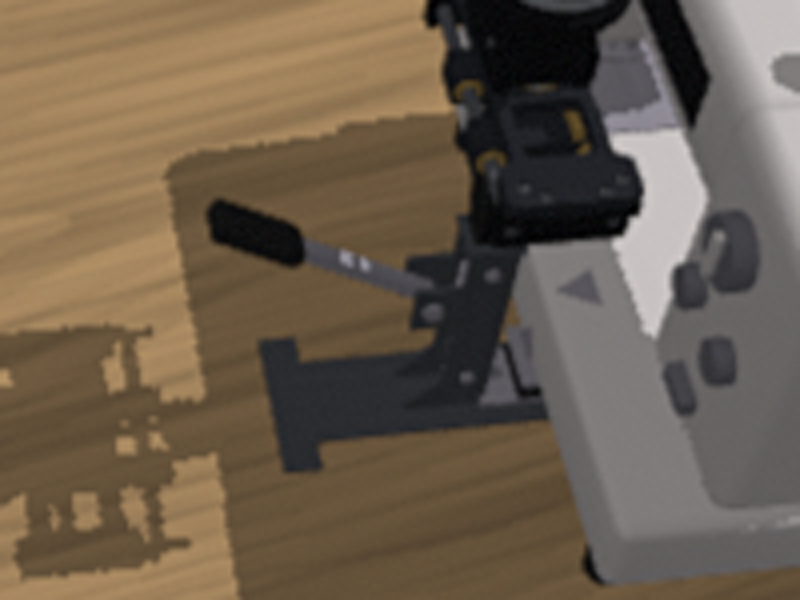

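>>> send_rows --slide '[[0, 0, 0], [0, 0, 0], [0, 0, 0], [0, 0, 0], [0, 0, 0]]' --rot '[[0, 0, 0], [0, 0, 0], [0, 0, 0], [0, 0, 0], [0, 0, 0]]' --fingers '[0.03, 0.04, 0.05, 0.06, 0.07]'

```text
time: 10.05
tcp_pos: [0.5503, 0.1516, 0.1669]
orientation: [[0.211, 0.978, 0.001], [0.978, -0.211, -0.0], [0.0, 0.001, -1.0]]
force: [-0.1, 0.2, -0.2]
opening: 0.0564
```

>>> send_rows --slide '[[0, 0, 0], [0, 0, -0.02], [0, 0, -0.04], [0, 0, -0.06], [0, 0, -0.09]]' --rot '[[0, 0, 0], [0, 0, 0], [0, 0, 0], [0, 0, 0], [0, 0, 0]]' --fingers '[0.07, 0.07, 0.07, 0.07, 0.07]'

```text
time: 10.55
tcp_pos: [0.5491, 0.1515, 0.2557]
orientation: [[0.211, 0.978, -0.003], [0.978, -0.211, -0.001], [-0.001, -0.003, -1.0]]
force: [1.1, 0.2, 0.0]
opening: 0.0698
```

>>> send_rows --slide '[[-0.03, 0, 0], [-0.06, 0, 0], [-0.1, 0, 0], [-0.13, 0, 0], [-0.15, 0, 0]]' --rot '[[0, 0, 0], [0, 0, 0], [0, 0, 0], [0, 0, 0], [0, 0, 0]]' --fingers '[0.05, 0.03, 0.01, 0, 0]' --force 20

```text
time: 11.05
tcp_pos: [0.5179, 0.0033, 0.2567]
orientation: [[0.212, 0.977, 0.0], [0.977, -0.212, -0.0], [-0.0, 0.0, -1.0]]
force: [0.1, -0.1, 0.0]
opening: 0.0357
```

```bash
python3 - <<'E'
from m import *
o=arm.observe();p=o['tcp_pos'];print(o['time'],p,o['orientation'].round(4),o['force'],o['opening'],'a',p[0]*.2113+p[1]*.9774,'b',-p[0]*.9774+p[1]*.2113)
t=snap('scene','scene4');s=snap('top','top4')
b=t['image'][130:280,260:460];a=s['image'][110:260,100:300];cv2.imwrite('pics/c4.png',np.hstack([cv2.resize(i,(400,300),interpolation=cv2.INTER_CUBIC) for i in(a,b)]))
for i in(s,t):
    P=world(i);x,y,z=np.moveaxis(P,-1,0);a=x*.2113+y*.9774;b=-x*.9774+y*.2113
    m=(z>.197)&(z<.207)&(abs(a-.264)<.03)&(abs(b+.506)<.03)
    v,u=np.where(m)
    if len(u):
        w=ray(i,u.mean(),v.mean(),.202);print('post n',len(u),'a',w[:2]@[.2113,.9774],'b',w[:2]@[-.9774,.2113],np.median(z[m]))
    g=i['image'].astype(int)
    m=(z>.0)&(z<.012)&(a>.13)&(a<.24)&(abs(b+.506)<.07)&(g[...,2]-g[...,0]<12)
    r=cv2.minAreaRect((np.stack([a[m],b[m]],1)*1000).astype(np.float32));print('sole a,b',r)
    m=(z>.08)&(z<.25)&(a>.07)&(a<.18)&(abs(b+.506)<.05)&(i['image'].max(-1)<45)&(z<.2)
    print('grip',m.sum(),np.percentile(a[m],[3,97]),np.percentile(b[m],[3,97]),np.percentile(z[m],[3,97]))
    pm=(z>.02)&(z<.036)&(a>.285)&(a<.315)&(abs(b+.506)<.04)&(abs(g[...,2]-g[...,0])<10)
    if pm.sum(): print('pad',np.percentile(a[pm],[3,97]),np.percentile(b[pm],[2,98]))
E
```

```text
11.05 [0.51787755 0.00332901 0.25674944] [[ 2.121e-01  9.773e-01  3.000e-04]
 [ 9.773e-01 -2.121e-01 -4.000e-04]
 [-3.000e-04  4.000e-04 -1.000e+00]] [ 0.1464433  -0.09948303  0.03045799] 0.03565872026451982 a 0.11268129729698102 b -0.505470100163948
sole a,b ((224.58746337890625, -496.7287902832031), (39.39802932739258, 30.34137725830078), 89.52979278564453)Traceback (most recent call last):
  File "<stdin>", line 15, in <module>
    return _quantile_unchecked(
        a, q, axis, out, overwrite_input, method, keepdims, weights)
    return _ureduce(a,
                    func=_quantile_ureduce_func,
    ...<5 lines>...
                    overwrite_input=overwrite_input,
                    method=method)
    r = func(a, **kwargs)
    result = _quantile(arr,
                       quantiles=q,
    ...<2 lines>...
                       out=out,
                       weights=wgt)
    slices_having_nans = np.isnan(arr[-1, ...])
                                  ~~~^^^^^^^^^
IndexError: index -1 is out of bounds for axis 0 with size 0
```

View pics/c4.png

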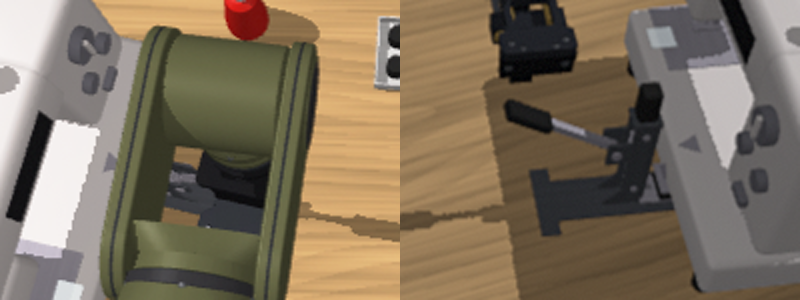

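The lifter stands on its own, upright, with the toe under the pad (right half, about px (660,185)). The gripper is above the handle grip at (530,115). I measure from the scene view only.

```bash
cat > m2.py <<'E'
from h import *
def meas(i):
    P=world(i);x,y,z=np.moveaxis(P,-1,0);a=x*.2113+y*.9774;b=-x*.9774+y*.2113
    g=i['image'].astype(int);gr=abs(g[...,2]-g[...,0])
    m=(z>.197)&(z<.207)&(abs(a-.264)<.03)&(abs(b+.506)<.03)
    v,u=np.where(m)
    if len(u): w=ray(i,u.mean(),v.mean(),.202);print('post n',len(u),'a',w[:2]@[.2113,.9774],'b',w[:2]@[-.9774,.2113],np.median(z[m]))
    def st(n,m):
        if m.sum()>3: print(n,m.sum(),'a',np.percentile(a[m],[3,97]).round(4),'b',np.percentile(b[m],[3,97]).round(4),'z',np.percentile(z[m],[3,97]).round(4))
    st('sole',(z>-.005)&(z<.012)&(a>.12)&(a<.26)&(abs(b+.506)<.07)&(g[...,2]-g[...,0]<12)&(g.max(-1)<95))
    st('grip',(z>.1)&(z<.21)&(a>.06)&(a<.19)&(abs(b+.506)<.03)&(g.max(-1)<60))
    st('pad',(z>.02)&(z<.05)&(a>.285)&(a<.315)&(abs(b+.506)<.04)&(gr<10))
    for b0 in(-.56,-.43):st('bed%.2f'%b0,(z>.08)&(z<.11)&(a>.308)&(a<.335)&(abs(b-b0)<.02))
E
python3 -c "
from m2 import *
for n in('scene0','scene4'):print(n);meas(dict(np.load(n+'.npz')))"
```

```text
scene0
pad 100 a [0.2999 0.3082] b [-0.5388 -0.4707] z [0.0255 0.0491]
bed-0.56 182 a [0.3089 0.3341] b [-0.5786 -0.5406] z [0.0843 0.0937]
bed-0.43 145 a [0.3087 0.3341] b [-0.4491 -0.4119] z [0.0845 0.0942]
scene4
post n 91 a 0.26219252330603027 b -0.5102855747826053 0.20018865517264794
sole 922 a [0.1524 0.2528] b [-0.5482 -0.4688] z [-0.001   0.0078]
grip 253 a [0.1051 0.1547] b [-0.5198 -0.4981] z [0.1595 0.1928]
pad 110 a [0.2995 0.3086] b [-0.5426 -0.4748] z [0.0248 0.0496]
bed-0.56 181 a [0.3085 0.3342] b [-0.5789 -0.5423] z [0.085  0.0946]
bed-0.43 110 a [0.3116 0.3341] b [-0.449  -0.4127] z [0.0873 0.094 ]
```

>>> send_rows --slide '[[0.012, 0.001, 0.01], [0.021, 0.0015, 0.03], [0.021, 0.0015, 0.05], [0.021, 0.0015, 0.062], [0.021, 0.0015, 0.065]]' --rot '[[0, 0, 0], [0, 0, 0], [0, 0, 0], [0, 0, 0], [0, 0, 0]]' --fingers '[0, 0, 0, 0, 0]' --force 20

```text
time: 11.65
tcp_pos: [0.5232, 0.0266, 0.1891]
orientation: [[0.209, 0.978, -0.004], [0.978, -0.209, 0.0], [-0.0, -0.004, -1.0]]
force: [0.1, -0.4, 0.2]
opening: 0.0002
```

>>> send_rows --slide '[[-0.006, 0, 0.017], [-0.012, 0, 0.03], [-0.017, 0, 0.043], [-0.021, 0, 0.057], [-0.0225, 0, 0.064]]' --rot '[[0, 0, 0], [0, 0, 0], [0, 0, 0], [0, 0, 0], [0, 0, 0]]' --fingers '[0, 0, 0, 0, 0]'

```text
time: 12.15
tcp_pos: [0.5204, 0.0029, 0.1278]
orientation: [[0.211, 0.977, 0.002], [0.977, -0.211, -0.0], [0.0, 0.002, -1.0]]
force: [2.3, 0.6, 4.6]
opening: 0.0004
```

>>> send_rows --slide '[[0, 0, 0], [0, 0, 0], [0, 0, 0]]' --rot '[[0, 0, 0], [0, 0, 0], [0, 0, 0]]' --fingers '[0, 0, 0]'

```text
time: 12.45
tcp_pos: [0.52, 0.0032, 0.1287]
orientation: [[0.211, 0.978, 0.001], [0.978, -0.211, -0.0], [-0.0, 0.001, -1.0]]
force: [0.9, -1.1, 4.1]
opening: 0.0003
```

Contact at 4 N, as expected for an empty toe. I step down gently to find the stop.

>>> send_rows --slide '[[0, 0, 0.002], [-0.0005, 0, 0.004], [-0.0005, 0, 0.004]]' --rot '[[0, 0, 0], [0, 0, 0], [0, 0, 0]]' --fingers '[0, 0, 0]'

```text
time: 12.75
tcp_pos: [0.5198, 0.0025, 0.124]
orientation: [[0.211, 0.978, 0.001], [0.978, -0.211, -0.001], [-0.001, 0.001, -1.0]]
force: [1.2, -2.3, 5.2]
opening: 0.0002
```

>>> send_rows --slide '[[0, 0, 0.001], [0, 0, 0.002], [0, 0, 0.002]]' --rot '[[0, 0, 0], [0, 0, 0], [0, 0, 0]]' --fingers '[0, 0, 0]'

```text
time: 13.05
tcp_pos: [0.5197, 0.0025, 0.1221]
orientation: [[0.211, 0.978, 0.001], [0.978, -0.211, -0.001], [-0.001, 0.001, -1.0]]
force: [1.1, -2.8, 4.5]
opening: 0.0003
```

>>> send_rows --slide '[[0, 0, 0.001], [0, 0, 0.001], [0, 0, 0.001]]' --rot '[[0, 0, 0], [0, 0, 0], [0, 0, 0]]' --fingers '[0, 0, 0]'

```text
time: 13.35
tcp_pos: [0.5198, 0.0024, 0.1218]
orientation: [[0.211, 0.978, 0.001], [0.978, -0.211, -0.001], [-0.001, 0.001, -1.0]]
force: [-1.2, -2.5, 9.2]
opening: 0.0007
```

>>> send_rows --slide '[[0.002, 0, -0.014], [0.006, 0, -0.028], [0.011, 0, -0.041], [0.017, 0, -0.054], [0.023, 0, -0.073]]' --rot '[[0, 0, 0], [0, 0, 0], [0, 0, 0], [0, 0, 0], [0, 0, 0]]' --fingers '[0, 0, 0, 0, 0]'

```text
time: 13.85
tcp_pos: [0.5236, 0.0263, 0.1937]
orientation: [[0.21, 0.978, -0.002], [0.978, -0.21, 0.001], [0.0, -0.002, -1.0]]
force: [0.4, 0.1, 0.7]
opening: 0.0002
```

>>> send_rows --slide '[[0, 0, -0.003], [0, 0, -0.003], [0, 0, -0.003]]' --rot '[[0, 0, 0], [0, 0, 0], [0, 0, 0]]' --fingers '[0, 0, 0]'

```text
time: 14.15
tcp_pos: [0.5237, 0.0253, 0.1957]
orientation: [[0.211, 0.978, -0.002], [0.978, -0.211, -0.0], [-0.0, -0.002, -1.0]]
force: [-0.2, 1.1, -0.4]
opening: 0.0001
```

>>> send_rows --slide '[[-0.006, 0, 0.022], [-0.012, 0, 0.035], [-0.017, 0, 0.048], [-0.021, 0, 0.062], [-0.0225, 0, 0.07]]' --rot '[[0, 0, 0], [0, 0, 0], [0, 0, 0], [0, 0, 0], [0, 0, 0]]' --fingers '[0, 0, 0, 0, 0]'

```text
time: 14.65
tcp_pos: [0.5193, 0.0029, 0.1254]
orientation: [[0.211, 0.977, -0.001], [0.977, -0.211, 0.0], [0.0, -0.001, -1.0]]
force: [-0.0, 1.7, 7.7]
opening: 0.0002
```

>>> send_rows --slide '[[-0.0005, 0, 0.002], [-0.0005, 0, 0.004], [-0.0005, 0, 0.006]]' --rot '[[0, 0, 0], [0, 0, 0], [0, 0, 0]]' --fingers '[0, 0, 0]'

```text
time: 14.95
tcp_pos: [0.5193, 0.0025, 0.1214]
orientation: [[0.211, 0.978, -0.001], [0.978, -0.211, -0.001], [-0.001, -0.001, -1.0]]
force: [-5.4, 0.4, 15.9]
opening: 0.0007
```

```bash
python3 - <<'E'
from m2 import *
o=arm.observe();print(o['time'],o['tcp_pos'],o['force'])
t=snap('scene','scene5');meas(t)
E
```

```text
14.95 [0.51934037 0.00247057 0.12141188] [-5.43837213  0.37108324 15.88092397]
post n 91 a 0.26272198946802056 b -0.510411175449334 0.2000748165334345
sole 918 a [0.1522 0.253 ] b [-0.549  -0.4697] z [-0.0006  0.0086]
grip 101 a [0.0813 0.1313] b [-0.5334 -0.4988] z [0.1143 0.2091]
pad 174 a [0.2864 0.3084] b [-0.5365 -0.4775] z [0.0216 0.0485]
bed-0.56 175 a [0.3085 0.3337] b [-0.5786 -0.5416] z [0.0857 0.0939]
bed-0.43 118 a [0.3108 0.3347] b [-0.449  -0.4115] z [0.0867 0.0931]
```

>>> send_rows --slide '[[0.002, 0, -0.014], [0.006, 0, -0.028], [0.011, 0, -0.041], [0.017, 0, -0.054], [0.023, 0, -0.073]]' --rot '[[0, 0, 0], [0, 0, 0], [0, 0, 0], [0, 0, 0], [0, 0, 0]]' --fingers '[0, 0, 0, 0, 0]'

```text
time: 15.5
tcp_pos: [0.5234, 0.026, 0.1934]
orientation: [[0.211, 0.978, -0.003], [0.978, -0.211, 0.0], [-0.0, -0.003, -1.0]]
force: [0.4, -0.2, -0.0]
opening: 0.0004
```

>>> send_rows --slide '[[0, 0, -0.003], [0, 0, -0.003], [0, 0, -0.003]]' --rot '[[0, 0, 0], [0, 0, 0], [0, 0, 0]]' --fingers '[0, 0, 0]'

```text
time: 15.8
tcp_pos: [0.5235, 0.0252, 0.1955]
orientation: [[0.211, 0.978, -0.002], [0.978, -0.211, -0.0], [-0.001, -0.002, -1.0]]
force: [0.9, 0.7, -1.0]
opening: 0.0007
```

>>> send_rows --slide '[[-0.006, 0, 0.022], [-0.012, 0, 0.035], [-0.017, 0, 0.048], [-0.021, 0, 0.062], [-0.0225, 0, 0.07]]' --rot '[[0, 0, 0], [0, 0, 0], [0, 0, 0], [0, 0, 0], [0, 0, 0]]' --fingers '[0, 0, 0, 0, 0]'

```text
time: 16.3
tcp_pos: [0.5196, 0.0032, 0.1268]
orientation: [[0.212, 0.977, 0.0], [0.977, -0.212, 0.001], [0.001, -0.0, -1.0]]
force: [-2.4, 2.3, 9.8]
opening: 0.0003
```

>>> send_rows --slide '[[-0.0005, 0, 0.002], [-0.0005, 0, 0.004], [-0.0005, 0, 0.006]]' --rot '[[0, 0, 0], [0, 0, 0], [0, 0, 0]]' --fingers '[0, 0, 0]'

```text
time: 16.6
tcp_pos: [0.5195, 0.0025, 0.1218]
orientation: [[0.211, 0.977, -0.0], [0.977, -0.211, 0.0], [0.0, -0.0, -1.0]]
force: [-2.7, 1.2, 12.1]
opening: 0.0007
```

```bash
cat >> m2.py <<'E'
def lift(t,ref='scene4'):
    r=dict(np.load(ref+'.npz'))['image']
    for nm,(x,y,w,h) in dict(tri=(390,180,30,40),near=(405,210,60,70),face=(470,190,50,60)).items():
        f=lambda i:cv2.cvtColor(i[y:y+h,x:x+w],cv2.COLOR_BGR2GRAY).astype(np.float32)
        print(nm,cv2.phaseCorrelate(f(r),f(t['image']),cv2.createHanningWindow((w,h),cv2.CV_32F)))
E
python3 - <<'E'
from m2 import *
o=arm.observe();print(o['time'],o['tcp_pos'],o['force'])
lift(dict(np.load('scene5.npz')))
t=snap('scene','scene6');meas(t);lift(t)
E
```

```text
16.6 [0.51949246 0.00251305 0.12176601] [-2.74483116  1.22228591 12.13498649]
tri ((0.06031166888024764, -0.1651006816436258), 1.001980366309484)
near ((0.10515516986400542, -0.03864897810858281), 0.8495612268646558)
face ((0.27209438455452073, -0.08147214860197494), 1.027193515777588)
post n 91 a 0.26243801327594063 b -0.5103777184978484 0.20002548012233445
sole 916 a [0.1523 0.254 ] b [-0.549  -0.4681] z [-0.0011  0.008 ]
grip 100 a [0.0815 0.133 ] b [-0.5327 -0.4972] z [0.1155 0.2092]
pad 168 a [0.287  0.3102] b [-0.5289 -0.4832] z [0.0248 0.048 ]
bed-0.56 199 a [0.3085 0.3336] b [-0.5792 -0.5412] z [0.0822 0.0981]
bed-0.43 112 a [0.3096 0.334 ] b [-0.4485 -0.4114] z [0.0891 0.0978]
tri ((0.9054535591671549, -1.156570550104309), 0.9802537393569947)
near ((1.9156307856561021, -1.144793546218608), 0.9903865447750798)
face ((3.4654263339817746, -1.0412048813117174), 0.9111442159016927)
```

The machine is now lifting (the pad triangle moved up about 1.2 px, roughly 4 mm). I do one more full stroke from the standing position for margin.

>>> send_rows --slide '[[0.002, 0, -0.014], [0.006, 0, -0.028], [0.011, 0, -0.041], [0.017, 0, -0.054], [0.023, 0, -0.073]]' --rot '[[0, 0, 0], [0, 0, 0], [0, 0, 0], [0, 0, 0], [0, 0, 0]]' --fingers '[0, 0, 0, 0, 0]'

```text
time: 17.15
tcp_pos: [0.523, 0.0255, 0.1924]
orientation: [[0.211, 0.977, -0.004], [0.977, -0.211, 0.0], [-0.001, -0.004, -1.0]]
force: [0.3, 0.4, -0.1]
opening: 0.0001
```

>>> send_rows --slide '[[0, 0, -0.003], [0, 0, -0.003], [0, 0, -0.003]]' --rot '[[0, 0, 0], [0, 0, 0], [0, 0, 0]]' --fingers '[0, 0, 0]'

```text
time: 17.45
tcp_pos: [0.5234, 0.025, 0.1951]
orientation: [[0.211, 0.977, -0.003], [0.977, -0.211, -0.0], [-0.001, -0.002, -1.0]]
force: [0.3, -0.5, 0.1]
opening: 0.0002
```

>>> send_rows --slide '[[-0.006, 0, 0.022], [-0.012, 0, 0.035], [-0.017, 0, 0.048], [-0.021, 0, 0.062], [-0.0225, 0, 0.07]]' --rot '[[0, 0, 0], [0, 0, 0], [0, 0, 0], [0, 0, 0], [0, 0, 0]]' --fingers '[0, 0, 0, 0, 0]'

```text
time: 17.95
tcp_pos: [0.5195, 0.0032, 0.1267]
orientation: [[0.212, 0.977, -0.0], [0.977, -0.212, 0.001], [0.001, -0.001, -1.0]]
force: [-2.7, 2.4, 9.6]
opening: 0.0004
```

>>> send_rows --slide '[[-0.0005, 0, 0.002], [-0.0005, 0, 0.004], [-0.0005, 0, 0.006]]' --rot '[[0, 0, 0], [0, 0, 0], [0, 0, 0]]' --fingers '[0, 0, 0]'

```text
time: 18.25
tcp_pos: [0.5194, 0.0026, 0.1217]
orientation: [[0.211, 0.977, -0.001], [0.977, -0.211, 0.0], [0.0, -0.001, -1.0]]
force: [-3.5, 1.3, 13.0]
opening: 0.0004
```

```bash
python3 - <<'E'
from m2 import *
o=arm.observe();print(o['time'],o['tcp_pos'],o['force'])
t=snap('scene','scene7');meas(t);lift(t)
r=dict(np.load('scene4.npz'))['image'];f=lambda i:cv2.resize(i[170:290,360:520],(400,300),interpolation=cv2.INTER_CUBIC)
b=t['image'][130:280,260:460]
cv2.imwrite('pics/c7.png',np.vstack([np.hstack([f(r),f(t['image'])]),np.hstack([cv2.resize(b,(400,300)),cv2.resize(t['image'],(400,300))])]))
E
```

```text
18.25 [0.51937215 0.00255691 0.12169566] [-3.48458955  1.28581381 13.03746379]
post n 87 a 0.2625251242222341 b -0.5100398485812355 0.20019426462085455
sole 919 a [0.1525 0.254 ] b [-0.5493 -0.4689] z [-0.0011  0.0081]
grip 100 a [0.0817 0.1332] b [-0.5329 -0.4973] z [0.1159 0.2084]
pad 167 a [0.2867 0.309 ] b [-0.5327 -0.4846] z [0.0237 0.049 ]
bed-0.56 189 a [0.3083 0.3338] b [-0.5788 -0.5417] z [0.0832 0.0971]
bed-0.43 113 a [0.3097 0.3342] b [-0.4492 -0.4126] z [0.09   0.0991]
tri ((1.0424791552482269, -0.9133338016018335), 0.9674855017662048)
near ((1.8486437244373306, -0.9696798891461071), 0.9599551125808998)
face ((3.3716631765137848, -0.884173036992653), 0.9372844683329264)
```

View pics/c7.png

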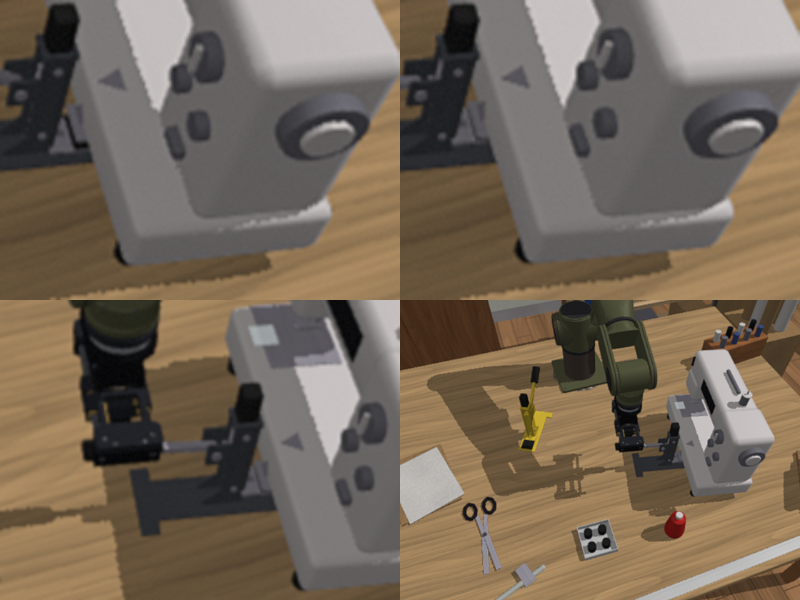

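```bash
cat > pnp.py <<'E'
from h import *
def tilt(n):
    r=dict(np.load('scene4.npz'));t=dict(np.load(n+'.npz'));P=world(r)
    x,y,z=np.moveaxis(P,-1,0);a=x*.2113+y*.9774
    m=((a>.306)&(z>.05)&(z<.32)&(a<.5)).astype(np.uint8);m[:, :375]=0;m[300:]=0;m=cv2.erode(m,np.ones((3,3)))
    g=[cv2.cvtColor(i['image'],cv2.COLOR_BGR2GRAY) for i in(r,t)]
    p=cv2.goodFeaturesToTrack(g[0],150,.01,4,mask=m)
    q,st,_=cv2.calcOpticalFlowPyrLK(g[0],g[1],p,None,winSize=(15,15),maxLevel=2)
    p=p[:,0];q=q[:,0];ok=st.ravel()>0;p,q=p[ok],q[ok]
    W=P[p[:,1].round().astype(int),p[:,0].round().astype(int)]
    K=r['camera_matrix'];T=np.linalg.inv(r['cam_to_world'])
    # consistent reference: sub-pixel p, depth from map -> world
    pw=np.array([ray(r,u,v,w[2]) for (u,v),w in zip(p,W)])
    okk,rv,tv,inl=cv2.solvePnPRansac(pw,q.astype(float),K,None,iterationsCount=2000,reprojectionError=.4)
    i=inl.ravel();rv,tv=cv2.solvePnPRefineLM(pw[i],q[i].astype(float),K,None,rv,tv)
    R=np.eye(4);R[:3,:3]=cv2.Rodrigues(rv)[0];R[:3,3]=tv.ravel()
    D=r['cam_to_world']@R   # world->world motion
    e=np.array([.2113,.9774]);f=np.array([-e[1],e[0]])
    print(n,len(i),len(p),'rot deg',np.degrees(cv2.Rodrigues(D[:3,:3].copy())[0].ravel()).round(3))
    for nm,a0,b0,h in(('front foot1',.325,-.338,0),('front foot2',.325,-.674,0),('pad',.318,-.506,.026),('rear foot',.465,-.506,0)):
        X=np.append(a0*e+b0*f,[h,1]);print(nm,((D@X)[:3]-X[:3]).round(4)*1000)
E
python3 -c "
from pnp import tilt
for n in('scene5','scene6','scene7'):tilt(n)"
```

```text
scene5 109 116 rot deg [-0.022 -0.002 -0.033]
front foot1 [0.1 0.1 0.1]
front foot2 [ 0.  -0.1  0.1]
pad [0.1 0.  0.1]
rear foot [ 0.1 -0.   0. ]
scene6 56 116 rot deg [-1.661  0.341 -0.072]
front foot1 [-0.2  0.1  3.9]
front foot2 [-0.3 -0.3  4.1]
pad [-0.1  0.7  4.2]
rear foot [-0.1 -0.2 -0.1]
scene7 54 116 rot deg [-1.518  0.262  0.005]
front foot1 [ 0.4 -0.5  4.2]
front foot2 [ 0.4 -0.5  4.6]
pad [0.5 0.2 4.6]
rear foot [ 0.3 -0.5  0.7]
```

>>> send_rows --slide '[[0, 0, 0.0005], [0, 0, 0.0005], [0, 0, 0.0005], [0, 0, 0.0005], [0, 0, 0.0005]]' --rot '[[0, 0, 0], [0, 0, 0], [0, 0, 0], [0, 0, 0], [0, 0, 0]]' --fingers '[0, 0, 0, 0, 0]'

```text
time: 18.8
tcp_pos: [0.5194, 0.0026, 0.1217]
orientation: [[0.211, 0.977, -0.001], [0.977, -0.211, 0.0], [0.0, -0.001, -1.0]]
force: [-4.4, 1.2, 12.2]
opening: 0.0004
```

```bash
python3 - <<'E'
from pnp import *
snap('scene','scene8');tilt('scene8');o=arm.observe();print(o['time'],o['tcp_pos'],o['force'])
E
```

```text
scene8 51 116 rot deg [-1.635  0.316 -0.033]
front foot1 [-0.4 -0.1  3.6]
front foot2 [-0.4 -0.3  3.8]
pad [-0.3  0.5  3.9]
rear foot [-0.3 -0.3 -0.4]
18.85 [0.51938369 0.0025455  0.12168841] [-4.24803077  1.64436641 11.48189408]
```

The lift is steady at about 4 mm with the handle on its stop, so I hand the job in.

```bash
python3 -c "
from workcell import arm
print(arm.hand_in())"
```

```text
the job is handed in; nothing more can be done
None
```

I set the steel toe lifter under the marked lift pad and let go of the post. I then pumped four full strokes and handed in at about 19 s, with the handle held down. The hand-in gave no verdict.

- **Lift:** by camera tracking, the front feet are about 3.6 to 4.6 mm off the table; the last reading was 3.6 and 3.8 mm. The requirement is 2.5 mm, so the margin is only about 1 mm, which is close to the error of this estimate.
- **Handle:** the fingertips are steady at 0.1217 m height, where the stop was found, pressing with about 12 N.
- **Saddle and lifter:** the saddle is within about 2 mm of the pad centre by estimate, since the pad hides it. The lifter looks upright in the last picture and the sole's measured height did not change.
- **Machine and bystanders:** the pad moved less than 1 mm sideways, and the arm stayed away from the machine. The cone, tin and shears show no movement in the last picture; I did not measure them.
- **Disagreement:** the scene camera put the post about 2 mm off to one side of the arm's own position reading. Its first picture showed a similar offset against the top camera, so I took it as calibration error and did not correct for it.

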